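# Seat the dice cup in the games carousel and bring it round to the front

## Robot

A 7-joint arm with a two-finger parallel gripper is mounted at the origin on the work surface. World frame = base frame: x ahead of the robot, y to its left, z up, the work surface at z = 0. Lengths are in m, angles in rad, forces in N, time in s.
With the tool pointing down it reaches from about 0.4 to 0.875 m from the base axis. Payload 19.3 kg.
Tool frame: the origin (TCP) lies on the front face of the gripper's body, between the roots of the fingers; the fingertips stand 73 mm ahead of it and the grasp point (between the pads) lies 54 mm ahead of it; z points along the fingers, y is the direction in which the jaws open and shut (so a half turn about z gives the same grasp; the last joint's range is limited). The gripper opens to 85 mm and grips with 20 to 120 N. Pads are 22 mm wide; open, the fingers measure 114 mm over their backs; the gripper's body (76 mm by 85 mm) begins 54 mm behind the grasp point. The pads swing forward as they close: fully open they stand 13 mm farther back than shut.
Start: joints at [1.235, 0.521, -0.036, 1.599, 0.021, 1.021, -0.113], TCP at [0.164, -0.603, 0.304] pointing down, gripper open.
Joint ranges: [-2.91, 2.91], [-0.3, 2.13], [-1.5, 1.42], [0.17, 2.43], [-1.26, 4.41], [0.16, 1.93], [-2.52, 2.52]. Speed limits (rad/s): [1.89, 1.89, 2.39, 2.39, 3.01, 3.01, 3.01].

## Interface

Orientations are given as [roll, pitch, yaw] about the fixed x, y, z axes, in that order (R = Rz(yaw) Ry(pitch) Rx(roll)).
In Python, from workcell import bot gives the robot as it stands.
- The arm moves only by the shell command python3 -m crank 'ROWS' [OPENING] [FORCE]. ROWS is a JSON object of lists of equal length, an entry for each row: "travel": the shift along the world's x, y, z in cm, a list of three; "rot": the turn, a rotation vector about the world's x, y, z in degrees, a list of three. A call has 1 to 8 rows; each row is the pose to reach, as a shift and turn from the pose commanded when the call began; what a row does not reach only later rows make up. A row lasts 1/10 s, in which the tool goes at most 50 mm and 8.59 degrees, less where a joint would pass 70% of its speed; a pose out of reach is approached as far as the arm can. A call with a gripper value outside its range is refused whole. OPENING is the opening, from -1 (shut) to 1 (fully open), so that 0 is half open, set as the call begins (- or left out, the last holds). The fingers move at their own pace and stop on an object; FORCE is the grip in N (left out, the last holds). Time passes only in rows, so rows that repeat a pose let the fingers close. It gives the time, the measured TCP pose, the force and the opening at its end, in the units of the state.
- bot.observe(): the state, without advancing time (a new reading comes with each control period).
- bot.grab_frame(name): name is "scene" or "top" or "wrist"; returns the picture (384x512x3 uint8, red, green, blue); there is no depth.
- bot.camera_model(name): a dict with "fx", "fy", "cx", "cy" (pixels), "k1" (the pictures are not rectified: a ray, as slopes to the right and down, at radius r is drawn at 1 + k1 r^2 times it, then the intrinsics apply), "R" (3x3) and "t" (3): a world point X has camera coordinates R X + t. Camera axes: x right, y down, z forward; pixel columns grow to the right and rows downward; lengths in m; the calibration is good to about 2 mm. A picture is of the moment at which its call begins: read the wrist's pose just before it. camera_model takes no time and is no camera call; for the wrist camera it gives the pose at the moment of the call.
- bot.job_done(): hands the job in, once; it reports no verdict.
Trained networks look in the newest picture that a camera, given by its name, has taken for a name from the list of things; names that differ only in an ending like _2 or _b are one class to them, and where a whole thing is asked for, a point or a joint stands for the part that bears it (a point fixed in the world has none). Each returns a list of dicts, best first, with "conf" (0 to 1); they miss things now and then, are a little off and sometimes report something else, mostly with a low value. They report only what shows in the picture. A call takes as long as a camera call. They do not tell look-alikes from the thing itself.
- bot.silhouettes(camera, thing): "pixels" (384x512 bool, what is visible of it) and "box" ([centre column, centre row, width, height] in pixels, round what is visible of it).
The state is a dict: "clock": time; "qpos": joint angles; "qd": joint speeds; "joint_efforts": joint torques, N m; "position": TCP position; "tool_rot": TCP orientation; "force": force on the tool from outside, world axes, zero at the start; "moment": the same for the moment, N m; "grip_width": finger opening in m.
Only numpy, scipy, OpenCV 4.12 (cv2) and the standard library are available. Lean on these libraries where they do the work, as an engineer would, in place of code of your own. Each camera call takes 0.05 s, during which the arm holds its last target.

## Task

Pick up the black dice cup and, keeping hold of it, press it upright into the sprung cup seat on the games carousel until the seat is fully down. Then use the cup to turn the carousel until the cup stands right at the front pointer, and finish there still gripping the cup, with the seat held fully down and the carousel held still. Leave the other things on the top where they are.

Things in the scene. Friction and masses are not known exactly. Their poses are not given: they have to be found in the camera images.
- cup: Black plastic dice cup, open at the top, a straight cylinder 58 mm in diameter and 90 mm tall, wall 3 mm, about 90 g. Stands upright on the white top, right of the carousel. Origin: centre of its underside; z points up out of the mouth. Grip it across its diameter from above, fingertips at least 30 mm above its underside so that they clear the seat's collar.
- foot: Fixed grey foot of the games carousel, bolted down; origin on the turning axis at table height. Its own -x direction is the carousel's front: there a flat tongue sticks out from under the turntable and carries the upright front pointer.
- front_mark (a point): Top of the front pointer, a grey upright block 40 mm wide and 35 mm tall on the tongue, 185 mm from the turning axis, 35 mm outside the turntable's edge.
- hub (a point): Point on the turning axis, on the turntable's upper face (35 mm above the table). Turntable: wooden disc 300 mm in diameter with a central knob (38 mm wide, 61 mm tall). Round it at quarter turns: the grey cup seat, a ceramic jar with cork lid (62 mm wide and tall), a square tin (59 mm wide and tall) and a low dish with dice (28 mm tall), all three fixed, 100 mm from the axis.
- turntable (a joint): Turntable angle in rad: 0 with the cup seat exactly at the front pointer, positive when turned clockwise seen from above. The seat lies 110 mm from the axis in the world direction a minus this value, a being the direction from hub to front pointer. Turns freely both ways (stops at 2.2), friction about 0.06 N m, stays where left. Starts between 0.7 and 1.4.
- seat (a point): Centre of the upper face of the sprung black rubber pad (60 mm wide) in the cup seat; moves down with the pad. Released it is 49 mm above the table, fully down 41 mm. A grey collar surrounds it: bore 66 mm, flaring to 80 mm at its mouth, 90 mm outside, top 57 mm above the table. The cup's underside rests on the pad.
- pad (a joint): Travel of the sprung pad in m: 0 released, 0.008 fully down against its stop. The spring pushes back with 3 N at first and 8 N at the stop, and lifts the pad again as soon as the cup is no longer pressed.
- coaster: Bystander: round stainless steel coaster, 96 mm in diameter, 7 mm thick. Origin under its centre.
- remote: Bystander: black TV remote, 170 x 46 x 18 mm, lying flat. Origin under its centre, x along its length.
- mouse: Bystander: blue wireless mouse, 104 x 58 x 30 mm. Origin under its centre, x along its length.
- tray: Bystander: compact empty wooden tray, 200 x 140 x 25 mm. Origin under its centre.
- tumbler: Bystander: clear glass tumbler, 66 mm in diameter, 100 mm tall. Origin under its centre.
- cards: Bystander: cardboard card box, 90 x 64 x 20 mm. Origin under its centre.
Mind the look-alikes: they are no part of the job. Several things have the shape of the cup; the one meant has the colours described above.

How it is judged:
On the way, in this order (a step that is already met when the one before it is completed fails the run):
1. the gripped cup has pressed the sprung seat fully down, upright (value of joint pad above 0.0065 m and distance between cup and seat below 0.01 m and angle between cup's own z axis and vertical below 0.15 rad and contact force between the fingers and cup above 2 N), for 0.2 s.
2. the carousel has been turned so that the pressed-down, gripped cup is at the front pointer (all of step 1 and value of joint turntable between -0.12 and 0.12 rad and velocity of joint turntable between -0.08 and 0.08 rad/s), for 0.2 s.
At the end, for the whole second after the job is handed in: The robot ends holding: its fingers grip the cup (more than 2 N), the cup is upright (within 0.15 rad) and centred on the pad (within 10 mm), the pad is pressed at least 6.5 of its 8 mm, and the carousel stands still (under 0.08 rad/s) with the cup within 0.12 rad (about 13 mm) of the front pointer (all of step 2); the arm keeps its last pose, push and grip.
It fails at once if one of the bystanders is pushed more than 30 mm from its place (distance of any of coaster, remote, mouse, tray, tumbler, cards from where it was at the start of the episode above 0.03 m).
It also fails if it takes over 58 s, if anything falls off the work surface, if the arm or the gripper's body presses on something with over 40 N, if the wrist force passes 120 N, or if a joint passes its speed limit or range.

## Working session

There is one attempt and no reset: what is moved stays moved. The work goes in short steps, Python scripts to look and compute and a shell command to move; the robot and the scene stay as the last step left them, time stands still between calls to the robot, and variables do not carry over. Pictures are saved under pics/ and viewed, and the job is handed in when it is done.

```bash
ls; mkdir -p pics
python3 - <<'E'
from workcell import bot
import cv2
s=bot.observe();print({k:s[k] for k in('clock','position','tool_rot','force','grip_width')})
for n in('scene','top'):
    f=bot.grab_frame(n);cv2.imwrite(f'pics/{n}0.png',f[:,:,::-1])
    m=bot.camera_model(n);print(n,m)
E
```

```text
pics
{'clock': 0.0, 'position': array([ 0.16410641, -0.60281662,  0.30333303]), 'tool_rot': array([-3.14047056e+00,  4.72462428e-05,  2.65796198e-01]), 'force': array([ 0.68652383, -0.64377442, -0.1049702 ]), 'grip_width': 0.08517423154342449}
scene {'fx': 396.05587364791296, 'fy': 396.05587364791296, 'cx': 254.5671096131371, 'cy': 194.91632261656048, 'k1': -0.12006193996187137, 'R': array([[-0.44391639,  0.89593099,  0.01568117],
       [ 0.59011349,  0.30546946, -0.74729812],
       [-0.67431766, -0.32248422, -0.66430386]]), 't': array([ 0.20818276, -0.2681029 ,  1.57041031])}
top {'fx': 448.6954279221154, 'fy': 448.6954279221154, 'cx': 269.0092576080883, 'cy': 184.54217598710423, 'k1': -0.03243670232084446, 'R': array([[ 0.01451268, -0.99983268,  0.01113542],
       [-0.99570489, -0.0154694 , -0.09128234],
       [ 0.09143933, -0.00976284, -0.99576279]]), 't': array([0.01302518, 0.52632413, 1.40581754])}
```

View pics/scene0.png

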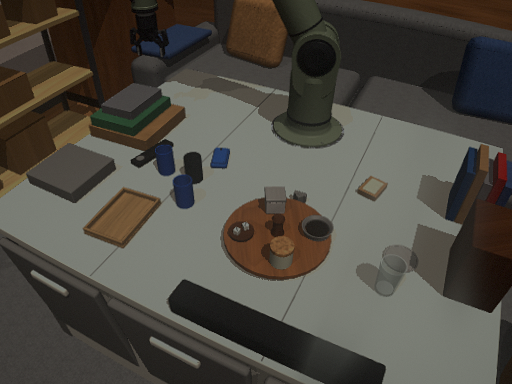

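View pics/top0.png

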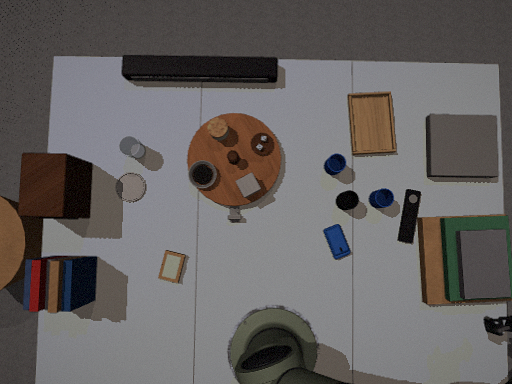

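The top view shows the black cup at about (347,200), with blue look-alikes at (335,163) and (381,198). The carousel centre is at (234,160), the seat at (203,175) and the pointer at (235,214). Next I'll measure them.

```bash
cat > h.py <<'E'
import numpy as np,cv2
from workcell import bot
def ray(m,u,v):
    xd=np.array([(u-m['cx'])/m['fx'],(v-m['cy'])/m['fy']]);x=xd.copy()
    for _ in range(20): x=xd/(1+m['k1']*(x@x))
    R=np.array(m['R']);t=np.array(m['t'])
    return -R.T@t, R.T@np.array([x[0],x[1],1])
def onplane(m,u,v,z):
    o,d=ray(m,u,v);return o+d*(z-o[2])/d[2]
def proj(m,X):
    c=np.array(m['R'])@np.array(X)+np.array(m['t']);x=c[:2]/c[2];x=x*(1+m['k1']*(x@x))
    return np.array([m['cx']+m['fx']*x[0],m['cy']+m['fy']*x[1]])
E
python3 - <<'E'
from h import *
for cam in('top','scene'):
    bot.grab_frame(cam); m=bot.camera_model(cam)
    for th in('cup','seat','turntable','foot'):
        for r in bot.silhouettes(cam,th)[:4]:
            b=r['box'];px=np.argwhere(r['pixels']).mean(0)[::-1]
            print(cam,th,round(r['conf'],2),np.round(b,1),np.round(px,1),np.round(onplane(m,b[0],b[1],{'cup':.045,'seat':.05,'turntable':.035,'foot':.03}[th]),3))
f=bot.grab_frame('top');cv2.imwrite('pics/topcrop.png',cv2.resize(f[95:255,170:400,::-1],None,fx=3.4,fy=3.4,interpolation=cv2.INTER_CUBIC))
E
```

```text
top cup 0.96 [381.  198.   21.   24.4] [380.7 198.2] [ 0.487 -0.332  0.045]
top cup 0.92 [347.4 202.8  21.7  21.5] [346.4 200. ] [ 0.47  -0.226  0.045]
top cup 0.92 [333.5 165.1  22.2  23.1] [333.5 164. ] [ 0.589 -0.182  0.045]
top cup 0.36 [202.3 173.7  21.6  16.5] [202.5 174.1] [0.555 0.231 0.045]
top seat 0.59 [203.1 173.8  20.5  17.3] [202.9 174.4] [0.554 0.228 0.05 ]
top turntable 0.57 [235.8 158.4  94.9  95.1] [233.9 159.1] [0.607 0.128 0.035]
top foot 0.32 [344.5 200.7  21.3  21. ] [345.9 199.5] [ 0.478 -0.219  0.03 ]
scene cup 0.95 [192.6 168.4  23.1  28.9] [192.8 166.3] [ 0.479 -0.222  0.045]
scene cup 0.83 [165.7 162.1  22.   31.9] [165.1 160.1] [ 0.492 -0.321  0.045]
scene cup 0.62 [401.5 258.1  35.4  34.2] [405.1 255.7] [0.549 0.47  0.045]
scene cup 0.58 [182.5 191.1  17.8  39. ] [183.1 191.5] [ 0.588 -0.187  0.045]
scene seat 0.78 [318.1 229.6  21.5  20.9] [317.1 228.2] [0.556 0.238 0.05 ]
scene seat 0.53 [277.4 232.7 108.2  90.7] [277.1 236.1] [0.618 0.142 0.05 ]
scene seat 0.4 [373.9 188.9  28.5  25.1] [371.7 188.5] [0.312 0.336 0.05 ]
scene turntable 0.64 [279.  231.2 112.8  93.2] [277.5 235.8] [0.598 0.139 0.035]
scene foot 0.89 [278.2 232.3 113.6  95.8] [277.9 235.2] [0.598 0.137 0.03 ]
scene foot 0.41 [277.9 231.  108.6  92.8] [277.4 235.7] [0.594 0.134 0.03 ]
```

View pics/topcrop.png

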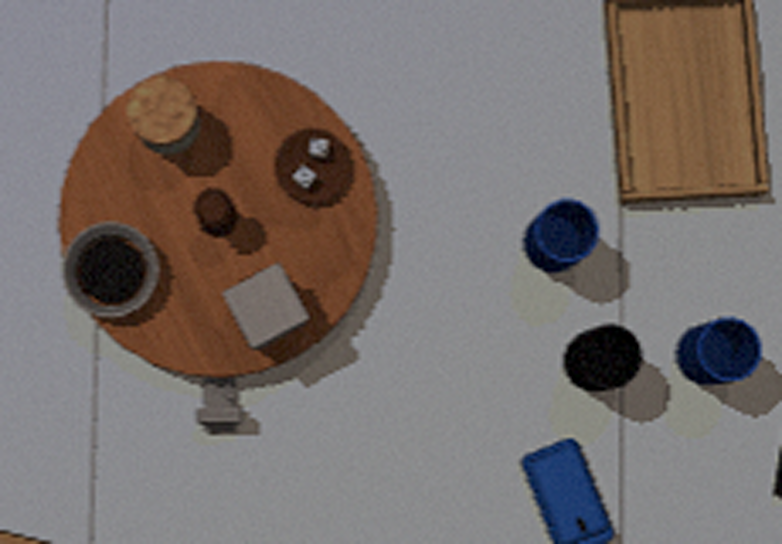

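Run:
```python
from h import *
from scipy.optimize import least_squares
T=bot.camera_model('top');S=bot.camera_model('scene')
print('hub',onplane(T,234.3,159.6,.035)); print('seat',onplane(T,202.9,174.4,.057)); print('mark',onplane(T,234.4,214.5,.035))
f=cv2.imread('pics/top0.png');s=cv2.imread('pics/scene0.png')
def bb(im,x0,x1,y0,y1,th):
    mk=(im[y0:y1,x0:x1].max(2)<th).astype(np.uint8)
    n,l,st,c=cv2.connectedComponentsWithStats(mk);i=1+np.argmax(st[1:,4]);x,y,w,h,a=st[i];print(st[i],c[i])
    return np.array([x0+x-.5,x0+x+w-.5,y0+y-.5,y0+y+h-.5])
b1=bb(f,325,366,180,218,45);b2=bb(s,175,210,145,190,45)
print(b1,b2)
a=np.linspace(0,2*np.pi,60)
def cyl(x,y,r=.029,h=.09): return np.array([[x+r*np.cos(t),y+r*np.sin(t),z] for z in(0,h) for t in a])
def box(m,P):
    q=np.array([proj(m,p) for p in P]);return np.array([q[:,0].min(),q[:,0].max(),q[:,1].min(),q[:,1].max()])
for sel in((0,1),(0,),(1,)):
    r=least_squares(lambda p:np.concatenate([[box(T,cyl(*p))-b1,box(S,cyl(*p))-b2][i] for i in sel]),[.478,-.22]);print(sel,r.x,r.fun.round(1))
k=7
cv2.imwrite('pics/c2.png',cv2.resize(s[130:280,150:350],None,fx=3.9,fy=3.9,interpolation=cv2.INTER_CUBIC))
```

```text
hub [0.60289553 0.13243602 0.035     ]
seat [0.55157372 0.22772072 0.057     ]
mark [0.42888443 0.12837244 0.035     ]
[ 11  11  23  19 339] [21.93510324 20.15929204]
[  9   7  19  32 451] [18.33924612 21.37250554]
[335.5 358.5 190.5 209.5] [183.5 202.5 151.5 183.5]
(0, 1) [ 0.4768487  -0.22233985] [-0.6  0.1 -0.1  1.  -1.   0.1  0.   0.7]
(0,) [ 0.47820511 -0.22317205] [-0.3  0.3 -0.5  0.6]
(1,) [ 0.47451411 -0.22213921] [-0.5  0.6 -0.3  0.3]
```

View pics/c2.png

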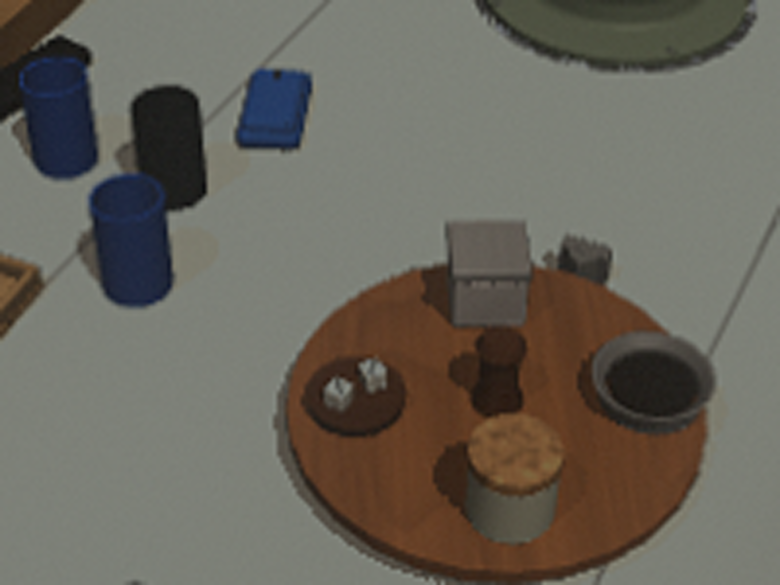

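```bash
python3 -m crank '{"travel":[[4,5,0],[8,10,0],[12,14.5,0],[16,19.5,0],[19.5,24,0],[23,28,0],[26,32,0],[29,35.5,0]],"rot":[[0,0,4],[0,0,8],[0,0,12],[0,0,16],[0,0,20],[0,0,24],[0,0,28],[0,0,30]]}' 1 40 && python3 -m crank '{"travel":[[1.5,1.5,-2],[2.3,2.5,-4],[2.3,2.5,-6],[2.3,2.5,-6],[2.3,2.5,-6]],"rot":[[0,0,0],[0,0,0],[0,0,0],[0,0,0],[0,0,0]]}'
```

```text
clock: 1.45
position: [0.418, -0.2915, 0.3042]
tool_rot: [3.141, 0.0, 0.792]
force: [0.4, -0.8, -0.2]
grip_width: 0.0854
clock: 1.95
position: [0.44, -0.2684, 0.2443]
tool_rot: [-3.141, 0.0, 0.789]
force: [-0.8, -0.1, 0.1]
grip_width: 0.0849
```

Run:
```python
from h import *
m=bot.camera_model('wrist');f=bot.grab_frame('wrist');cv2.imwrite('pics/w1.png',f[:,:,::-1])
s=bot.observe();print(s['position'])
for X in([.477,-.222,.09],[.477,-.222,0]):print(proj(m,X))
im=f[:,:,::-1].copy()
a=np.linspace(0,6.283,40)
for z in(0,.09):
    cv2.polylines(im,[np.array([proj(m,[.477+.029*np.cos(t),-.222+.029*np.sin(t),z]) for t in a]).round().astype(int)],True,(0,255,0),1)
cv2.imwrite('pics/w1o.png',im)
```

```text
[ 0.44016506 -0.26863091  0.24475599]
[244.36878755 129.94904385]
[246.7770554  122.37415364]
```

View pics/w1o.png

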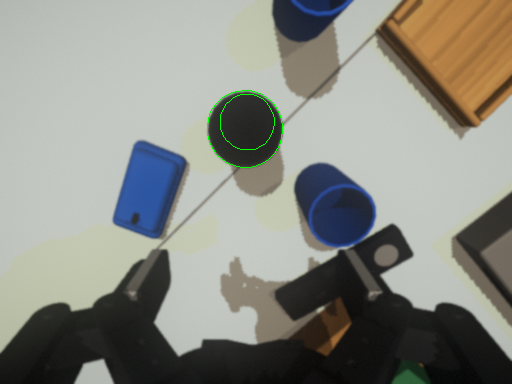

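The overlaid outline of the cup at (0.477, -0.222) matches the black cup at pixel (245,128). Both blue cups and the mouse are clear of the jaws, so I'll move over it and descend.

```bash
python3 -m crank '{"travel":[[1.8,2.3,0],[3.7,4.6,0],[3.7,4.6,-3],[3.7,4.6,-6.5],[3.7,4.6,-10],[3.7,4.6,-12.5],[3.7,4.6,-13.5],[3.7,4.6,-13.5]],"rot":[[0,0,0],[0,0,0],[0,0,0],[0,0,0],[0,0,0],[0,0,0],[0,0,0],[0,0,0]]}'
python3 - <<'E'
from h import *
print(bot.observe()['position'])
cv2.imwrite('pics/w2.png',bot.grab_frame('wrist')[:,:,::-1])
E
```

```text
clock: 2.8
position: [0.477, -0.2224, 0.1089]
tool_rot: [-3.141, 0.0, 0.789]
force: [0.1, 0.6, -0.3]
grip_width: 0.0858
[ 0.47703073 -0.22244935  0.10886204]
```

View pics/w2.png

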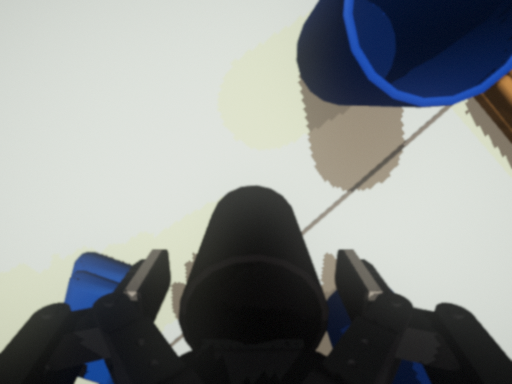

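The black cup is centred between the open pads, at pixel (255,300). I'll close now.

```bash
python3 -m crank '{"travel":[[0,0,0],[0,0,0],[0,0,0],[0,0,0],[0,0,0],[0,0,0],[0,0,0],[0,0,0]],"rot":[[0,0,0],[0,0,0],[0,0,0],[0,0,0],[0,0,0],[0,0,0],[0,0,0],[0,0,0]]}' -1 60 && python3 -m crank '{"travel":[[0,0,1],[0,0,3],[0,0,6],[0,0,9],[0,0,11],[0,0,12],[0,0,12]],"rot":[[0,0,0],[0,0,0],[0,0,0],[0,0,0],[0,0,0],[0,0,0],[0,0,0]]}'
python3 - <<'E'
from h import *
cv2.imwrite('pics/w3.png',bot.grab_frame('wrist')[:,:,::-1])
cv2.imwrite('pics/s3.png',bot.grab_frame('scene')[100:300,100:350,::-1])
E
```

```text
clock: 3.65
position: [0.4776, -0.2225, 0.1103]
tool_rot: [3.14, -0.001, 0.789]
force: [-2.3, 0.1, 12.6]
grip_width: 0.056
clock: 4.35
position: [0.4774, -0.2224, 0.2303]
tool_rot: [3.139, -0.001, 0.789]
force: [0.6, 0.1, -1.8]
grip_width: 0.0557
```

View pics/w3.png

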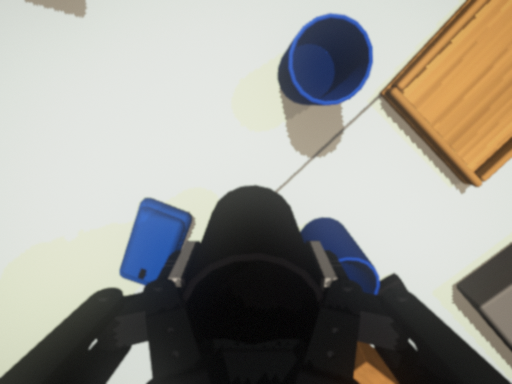

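View pics/s3.png

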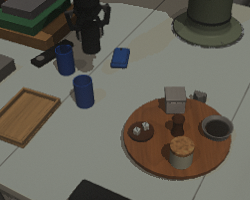

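```bash
python3 -m crank '{"travel":[[0,4,0],[0,8.5,0],[0,13,1],[-1,18,2],[-2,23,3],[-2,27,3],[-2,29,3],[-2,29,3]],"rot":[[0,0,0],[0,0,0],[0,0,0],[0,0,0],[0,0,0],[0,0,0],[0,0,0],[0,0,0]]}'
python3 - <<'E'
from h import *
m=bot.camera_model('wrist');f=bot.grab_frame('wrist')
s=bot.observe();print(s['position'],s['qpos'])
im=f[:,:,::-1].copy();cv2.imwrite('pics/w4.png',im)
a=np.linspace(0,6.283,60)
def ring(x,y,z,r,c):cv2.polylines(im,[np.array([proj(m,[x+r*np.cos(t),y+r*np.sin(t),z]) for t in a]).round().astype(int)],True,c,1)
ring(.603,.132,.035,.150,(0,255,0));ring(.603,.132,.061,.019,(0,255,0))
ring(.5516,.2277,.057,.045,(0,255,255));ring(.5516,.2277,.057,.04,(0,255,255))
cv2.imwrite('pics/w4o.png',im)
E
```

```text
clock: 5.25
position: [0.4565, 0.0708, 0.258]
tool_rot: [-3.14, 0.0, 0.794]
force: [0.2, -0.8, -1.4]
grip_width: 0.0556
[0.45660779 0.06889747 0.25794558] [ 0.02033757  0.34823343 -0.3687708   2.0473842   0.17548368  0.77702126
 -1.23277621]
```

View pics/w4o.png

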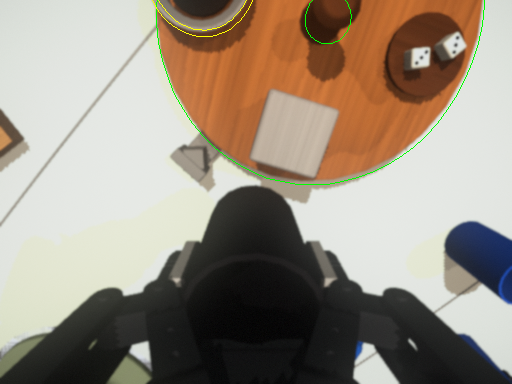

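```bash
python3 -m crank '{"travel":[[-1,4,0],[-1,8,0],[-1,12,0],[-1,12,0],[-1,12,0]],"rot":[[0,0,0],[0,0,0],[0,0,0],[0,0,0],[0,0,0]]}'
python3 - <<'E'
from h import *
w=cv2.imread('pics/w4.png')
m=bot.camera_model('wrist');f=bot.grab_frame('wrist')
s=bot.observe();print(s['position'])
im=f[:,:,::-1].copy();cv2.imwrite('pics/w5.png',im)
a=np.linspace(0,6.283,60)
def ring(x,y,z,r,c):cv2.polylines(im,[np.array([proj(m,[x+r*np.cos(t),y+r*np.sin(t),z]) for t in a]).round().astype(int)],True,c,1)
ring(.603,.132,.035,.150,(0,255,0));ring(.603,.132,.061,.019,(0,255,0))
ring(.5516,.2277,.057,.045,(0,255,255));ring(.5516,.2277,.057,.04,(0,255,255))
c=cv2.resize(w[120:200,150:230],None,fx=4,fy=4,interpolation=cv2.INTER_CUBIC)
im[:160,352:]=cv2.resize(c,(160,160))
cv2.imwrite('pics/w5o.png',im)
cv2.imwrite('pics/w4c.png',cv2.resize(w[120:200,150:260],None,fx=6,fy=6,interpolation=cv2.INTER_CUBIC))
E
```

```text
clock: 5.8
position: [0.4469, 0.1874, 0.258]
tool_rot: [-3.141, 0.002, 0.79]
force: [0.7, -1.2, -0.8]
grip_width: 0.0556
[0.44706684 0.18651782 0.25810176]
```

View pics/w5o.png

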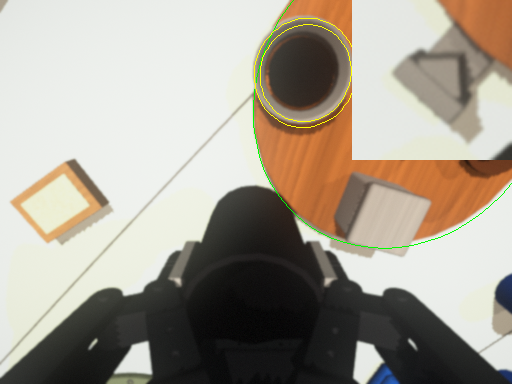

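View pics/w4c.png

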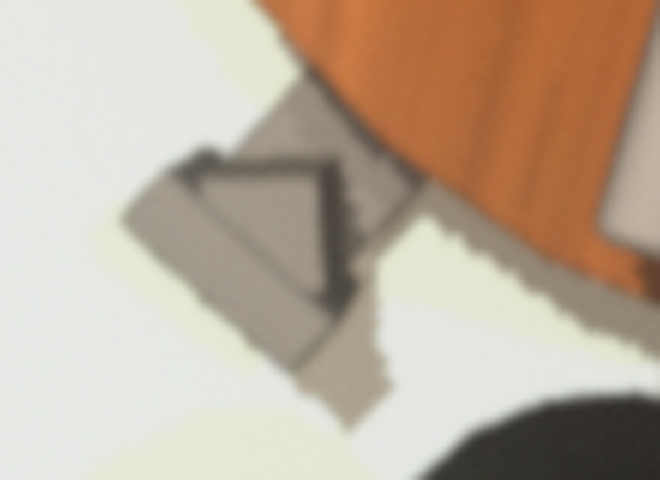

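Run:
```python
from h import *
w=cv2.imread('pics/w5.png')
m=bot.camera_model('wrist')
# model slightly moved since w5? print pos diff
c=w[5:140,240:370]
cv2.imwrite('pics/w5c.png',cv2.resize(c,None,fx=4.4,fy=4.4,interpolation=cv2.INTER_CUBIC))
T=bot.camera_model('top')
t=cv2.imread('pics/top0.png');cv2.imwrite('pics/t5c.png',cv2.resize(t[160:230,180:260],None,fx=7,fy=7,interpolation=cv2.INTER_CUBIC))
# w4 camera: translate from the present pose (same orientation) 
m4=dict(m);R=np.array(m['R']);C=-R.T@np.array(m['t']);s=bot.observe()['position']
C4=C+np.array([.4566,.0699,.258])-s; m4['t']=-R@C4
for n,(u,v) in dict(base=(192.8,159.7),apex=(204.2,147.5),outer=(150+210/6,120+294/6)).items():print(n,onplane(m4,u,v,.038))
```

```text
base [0.42929427 0.12957396 0.038     ]
apex [0.44681394 0.12972215 0.038     ]
outer [0.41627049 0.12881645 0.038     ]
```

View pics/w5c.png

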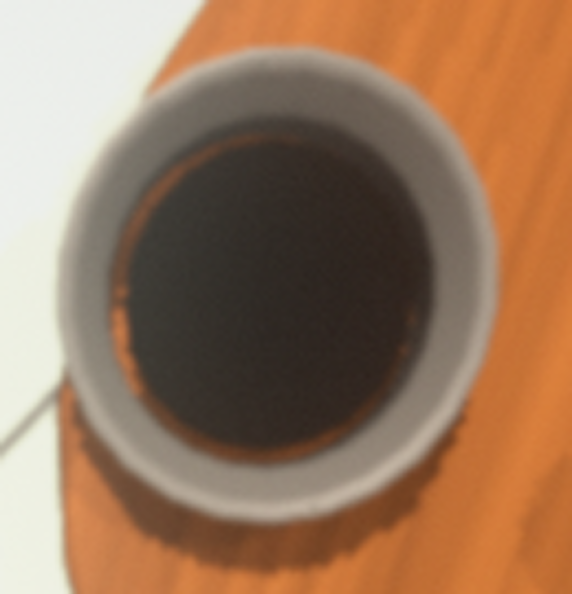

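View pics/t5c.png

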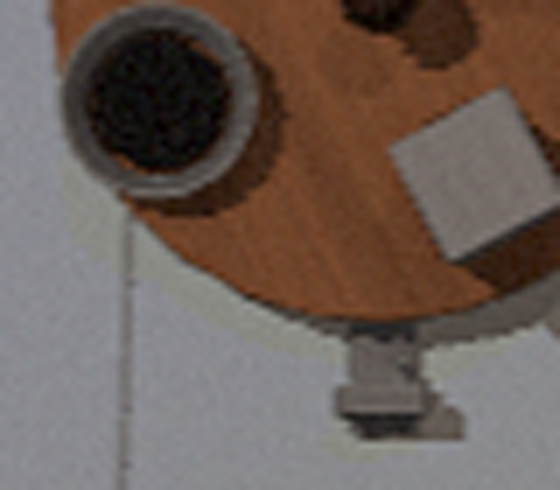

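Run:
```python
from h import *
m=bot.camera_model('wrist');print(bot.observe()['position'])
print(onplane(m,303.0,69.7,.057),onplane(m,303.9,71.4,.049))
h=np.array([.603,.132])
# disc+knob check
w=cv2.imread('pics/w4.png');print()
```

```text
[0.44706684 0.18651782 0.25810176]
[0.55332871 0.23115291 0.057     ] [0.55443409 0.22918537 0.049     ]
```

```bash
python3 -m crank '{"travel":[[3.5,1.5,0],[7,3,0],[10.5,4.3,-2],[10.5,4.3,-5],[10.5,4.3,-7.5],[10.5,4.3,-7.5],[10.5,4.3,-7.5]],"rot":[[0,0,0],[0,0,0],[0,0,0],[0,0,0],[0,0,0],[0,0,0],[0,0,0]]}'
python3 - <<'E'
from h import *
print(bot.observe()['position'])
a=bot.grab_frame('wrist')[:,:,::-1];b=bot.grab_frame('scene')[170:300,210:370,::-1];c=bot.grab_frame('top')[100:230,160:320,::-1]
b=cv2.resize(b,(400,325));c=cv2.resize(c,(400,325))
cv2.imwrite('pics/a6.png',a);cv2.imwrite('pics/b6.png',np.hstack([b,c]))
E
```

```text
clock: 6.55
position: [0.5524, 0.2296, 0.1842]
tool_rot: [3.142, 0.001, 0.788]
force: [0.9, 0.9, -0.7]
grip_width: 0.0558
[0.55236663 0.22956502 0.18419225]
```

View pics/a6.png

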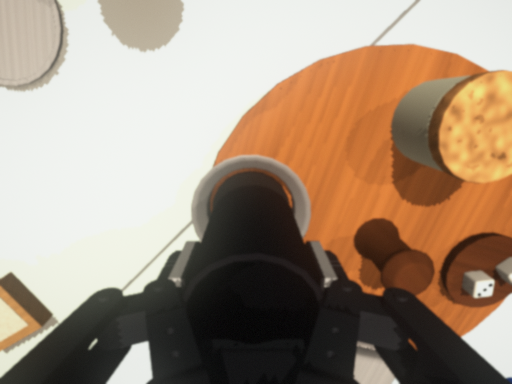

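View pics/b6.png

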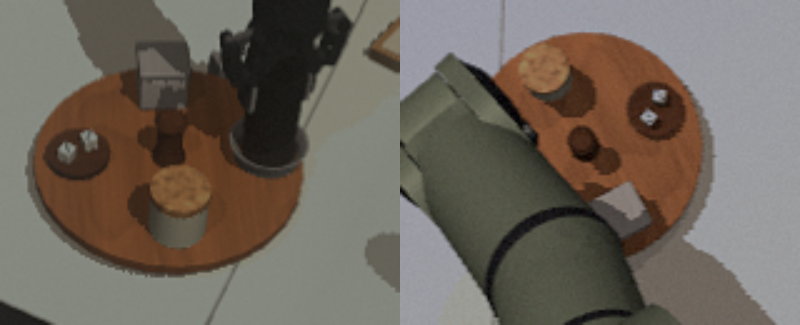

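The cup hangs centred over the collar, at wrist pixel (250,200) in the grey ring, and is upright. I'll press it down.

```bash
python3 -m crank '{"travel":[[0,0,-1],[0,0,-2],[0,0,-2.4],[0,0,-2.4]],"rot":[[0,0,0],[0,0,0],[0,0,0],[0,0,0]]}' && python3 -m crank '{"travel":[[0,0,-0.4],[0,0,-0.8],[0,0,-0.8],[0,0,-0.8]],"rot":[[0,0,0],[0,0,0],[0,0,0],[0,0,0]]}'
```

```text
clock: 7.1
position: [0.5518, 0.2306, 0.1591]
tool_rot: [-3.141, 0.001, 0.789]
force: [-1.3, -0.6, 1.7]
grip_width: 0.0561
clock: 7.5
position: [0.5523, 0.2309, 0.1521]
tool_rot: [3.141, -0.001, 0.789]
force: [-0.8, -1.1, 7.2]
grip_width: 0.0562
```

```bash
python3 -m crank '{"travel":[[0,0,-0.2],[0,0,-0.2],[0,0,-0.2]],"rot":[[0,0,0],[0,0,0],[0,0,0]]}' && python3 -m crank '{"travel":[[0,0,-0.1],[0,0,-0.1],[0,0,-0.1]],"rot":[[0,0,0],[0,0,0],[0,0,0]]}'
```

```text
clock: 7.8
position: [0.553, 0.2313, 0.1512]
tool_rot: [3.141, -0.003, 0.789]
force: [0.1, -1.5, 17.7]
grip_width: 0.0555
clock: 8.1
position: [0.5534, 0.2316, 0.1511]
tool_rot: [3.14, -0.004, 0.789]
force: [-1.8, -2.3, 30.6]
grip_width: 0.0559
```

Run:
```python
import numpy as np
h=np.array([.603,.132]);p=lambda d:100*(h+.11*np.array([np.cos(np.radians(d)),np.sin(np.radians(d))]))
for s in(117.4,133.4,149.4,165.4):
    print([list((p(s+k)-p(s)).round(2)) for k in range(2,17,2)])
```

```text
[[np.float64(-0.34), np.float64(-0.18)], [np.float64(-0.67), np.float64(-0.38)], [np.float64(-0.99), np.float64(-0.58)], [np.float64(-1.31), np.float64(-0.8)], [np.float64(-1.62), np.float64(-1.03)], [np.float64(-1.92), np.float64(-1.27)], [np.float64(-2.21), np.float64(-1.51)], [np.float64(-2.5), np.float64(-1.77)]]
[[np.float64(-0.27), np.float64(-0.27)], [np.float64(-0.54), np.float64(-0.55)], [np.float64(-0.79), np.float64(-0.83)], [np.float64(-1.04), np.float64(-1.13)], [np.float64(-1.27), np.float64(-1.43)], [np.float64(-1.5), np.float64(-1.75)], [np.float64(-1.71), np.float64(-2.07)], [np.float64(-1.91), np.float64(-2.39)]]
[[np.float64(-0.19), np.float64(-0.33)], [np.float64(-0.37), np.float64(-0.67)], [np.float64(-0.53), np.float64(-1.02)], [np.float64(-0.69), np.float64(-1.37)], [np.float64(-0.83), np.float64(-1.73)], [np.float64(-0.96), np.float64(-2.09)], [np.float64(-1.07), np.float64(-2.46)], [np.float64(-1.18), np.float64(-2.83)]]
[[np.float64(-0.09), np.float64(-0.37)], [np.float64(-0.17), np.float64(-0.75)], [np.float64(-0.23), np.float64(-1.13)], [np.float64(-0.28), np.float64(-1.51)], [np.float64(-0.32), np.float64(-1.89)], [np.float64(-0.34), np.float64(-2.27)], [np.float64(-0.35), np.float64(-2.66)], [np.float64(-0.35), np.float64(-3.04)]]
```

```bash
python3 -m crank '{"travel":[[-0.34,-0.18,0.05],[-0.67,-0.38,0.1],[-0.99,-0.58,0.1],[-1.31,-0.8,0.1],[-1.62,-1.03,0.1],[-1.92,-1.27,0.1],[-2.21,-1.51,0.1],[-2.5,-1.77,0.1]],"rot":[[0,0,2],[0,0,4],[0,0,6],[0,0,8],[0,0,10],[0,0,12],[0,0,14],[0,0,16]]}'
```

```text
clock: 8.9
position: [0.5283, 0.2134, 0.1512]
tool_rot: [3.139, -0.003, 1.07]
force: [3.4, -2.1, 16.7]
grip_width: 0.0557
```

Forces are low and tracking is good, so I'll continue.

```bash
python3 -m crank '{"travel":[[-0.27,-0.27,0],[-0.54,-0.55,0],[-0.79,-0.83,0],[-1.04,-1.13,0],[-1.27,-1.43,0],[-1.5,-1.75,0],[-1.71,-2.07,0],[-1.91,-2.39,0]],"rot":[[0,0,2],[0,0,4],[0,0,6],[0,0,8],[0,0,10],[0,0,12],[0,0,14],[0,0,16]]}' && python3 -m crank '{"travel":[[-0.19,-0.33,0],[-0.37,-0.67,0],[-0.53,-1.02,0],[-0.69,-1.37,0],[-0.83,-1.73,0],[-0.96,-2.09,0],[-1.07,-2.46,0],[-1.18,-2.83,0]],"rot":[[0,0,2],[0,0,4],[0,0,6],[0,0,8],[0,0,10],[0,0,12],[0,0,14],[0,0,16]]}'
```

```text
clock: 9.7
position: [0.5096, 0.1894, 0.1512]
tool_rot: [3.138, -0.002, 1.349]
force: [5.9, -2.8, 16.9]
grip_width: 0.0558
clock: 10.5
position: [0.4981, 0.1612, 0.1512]
tool_rot: [3.137, -0.001, 1.628]
force: [8.1, -1.6, 14.5]
grip_width: 0.0559
```

Run:
```python
from h import *
print(bot.observe()['position'],bot.observe()['force'])
cv2.imwrite('pics/a7.png',bot.grab_frame('wrist')[:,:,::-1])
b=bot.grab_frame('scene')[170:300,210:370,::-1];c=bot.grab_frame('top')[100:230,160:320,::-1]
cv2.imwrite('pics/b7.png',np.hstack([cv2.resize(b,(400,325)),cv2.resize(c,(400,325))]))
```

```text
[0.4981413  0.16119657 0.15124219] [ 8.10447592 -1.58352675 14.47971335]
```

View pics/a7.png

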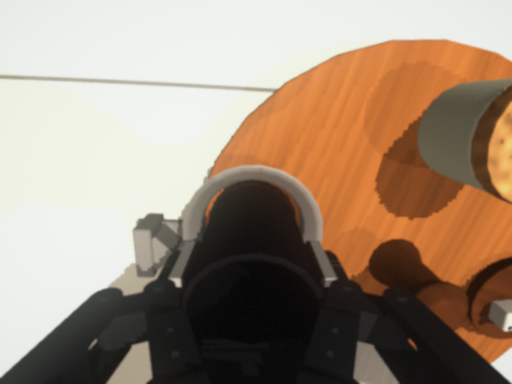

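View pics/b7.png

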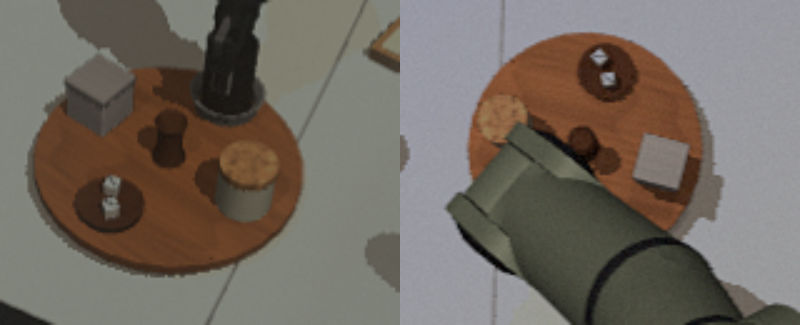

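```bash
python3 -m crank '{"travel":[[-0.06,-0.37,-0.05],[-0.1,-0.75,-0.05],[-0.12,-1.13,-0.05],[-0.13,-1.51,-0.05],[-0.14,-1.89,-0.05],[-0.14,-2.3,-0.05],[-0.15,-2.7,-0.05],[-0.15,-3.1,-0.05]],"rot":[[0,0,2],[0,0,4],[0,0,6],[0,0,8],[0,0,10],[0,0,12],[0,0,14],[0,0,16]]}' && python3 -m crank '{"travel":[[0,0,0],[0,0,0],[0,0,0],[0,0,0],[0,0,0]],"rot":[[0,0,0],[0,0,0],[0,0,0],[0,0,0],[0,0,0]]}'
python3 - <<'E'
from h import *
print(bot.observe()['position'],bot.observe()['force'])
cv2.imwrite('pics/a8.png',bot.grab_frame('wrist')[:,:,::-1])
b=bot.grab_frame('scene')[170:300,210:370,::-1];c=bot.grab_frame('top')[100:230,160:320,::-1];cv2.imwrite('pics/top8.png',bot.grab_frame('top')[:,:,::-1])
cv2.imwrite('pics/b8.png',np.hstack([cv2.resize(b,(400,325)),cv2.resize(c,(400,325),interpolation=cv2.INTER_CUBIC)]))
E
```

```text
clock: 11.45
position: [0.4954, 0.1307, 0.151]
tool_rot: [3.139, 0.0, 1.908]
force: [-6.0, 0.1, 34.6]
grip_width: 0.0557
clock: 11.95
position: [0.4954, 0.1308, 0.151]
tool_rot: [3.139, 0.0, 1.907]
force: [-6.6, -1.1, 35.5]
grip_width: 0.0561
[0.49538063 0.13080479 0.15101876] [-6.56582129 -1.1160277  35.48209902]
```

View pics/a8.png

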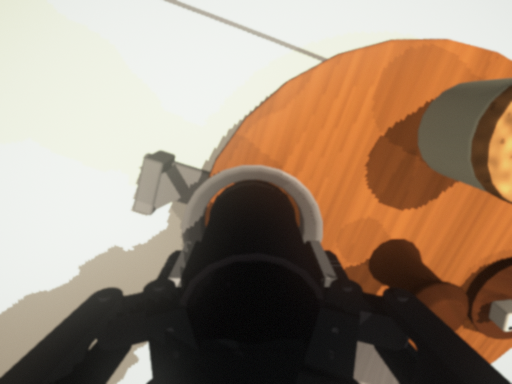

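View pics/b8.png

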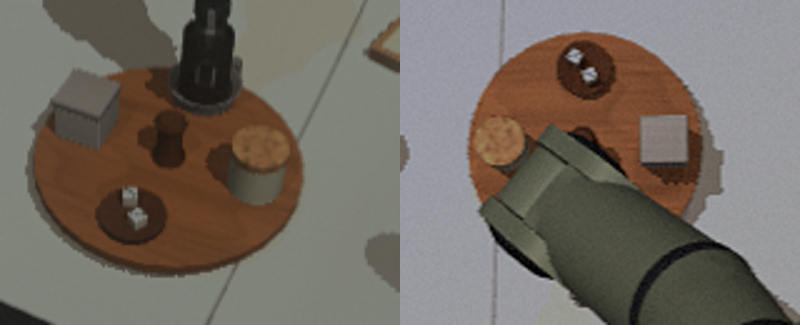

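```bash
python3 -m crank '{"travel":[[-0.1,0,0.07],[-0.1,0,0.07],[-0.1,0,0.07],[-0.1,0,0.07]],"rot":[[0,0,0],[0,0,0],[0,0,0],[0,0,0]]}'
python3 - <<'E'
from h import *
T=bot.camera_model('top');f=bot.grab_frame('top')
c=f[105:185,185:285,::-1].copy();cv2.imwrite('pics/t9.png',cv2.resize(c,None,fx=7,fy=7,interpolation=cv2.INTER_CUBIC))
E
```

```text
clock: 12.55
position: [0.4948, 0.1306, 0.1512]
tool_rot: [3.138, -0.0, 1.906]
force: [0.9, -0.2, 17.4]
grip_width: 0.0558
```

View pics/t9.png

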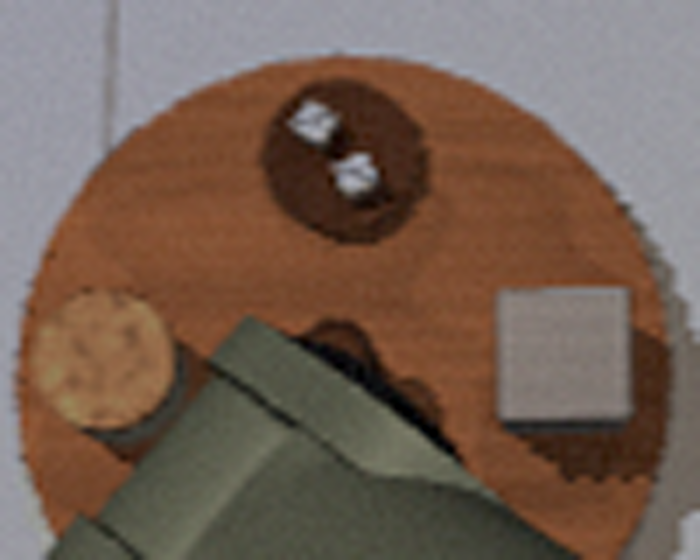

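Run:
```python
from h import *
T=bot.camera_model('top')
P=lambda u,v,z:onplane(T,185+u/7-.43,105+v/7-.43,z)
tin=P(565,353,.094);jar=P(104,358,.097);dish=P(345,160,.06);h=np.array([.604,.132])
print(tin,jar,dish,(tin+jar)/2)
d=tin-jar;print('jar->tin dir',np.degrees(np.arctan2(d[1],d[0])), 'dish dir',np.degrees(np.arctan2(*(dish[:2]-h)[::-1])))
e=P(630,290,.094)-P(497,290,.094);print('tin edge',np.degrees(np.arctan2(e[1],e[0])))
s=np.array([.4948,.1306])-h;print('tcp dir',np.degrees(np.arctan2(s[1],s[0])), 'pointer',np.degrees(np.arctan2(.1296-.132,.429-.604)))
o=bot.observe();print(o['position'],o['force'],o['grip_width'],o['clock'])
```

```text
[0.60989629 0.03428442 0.094     ] [0.60404079 0.2343455  0.097     ] [0.70124945 0.13435337 0.06      ] [0.60696854 0.13431496 0.0955    ]
jar->tin dir -88.32351449129004 dish dir 1.3862505088474388
tin edge -89.05703829617627
tcp dir -179.2654789657452 pointer -179.2142785669878
[0.49479853 0.13061667 0.15119032] [ 1.9968475  -0.09665446 19.7187123 ] 0.055715950306722946 12.6
```

```bash
python3 -m crank '{"travel":[[0,0,0],[0,0,0],[0,0,0]],"rot":[[0,0,0],[0,0,0],[0,0,0]]}'
python3 - <<'E'
from workcell import bot
print(bot.job_done())
E
```

```text
clock: 12.9
position: [0.4948, 0.1306, 0.1512]
tool_rot: [3.138, -0.0, 1.907]
force: [1.1, -0.1, 17.4]
grip_width: 0.0561
the job is handed in; nothing more can be done
None
```

I gripped the black cup and pressed it upright into the seat. I then turned the carousel about 64° counter-clockwise to the front pointer and handed the job in at 12.9 s, still holding the cup down. The hand-in gave no verdict.

My last checks:
- **Seat pressed:** the tool height (0.1512 m) matches the pad being at its stop. The steady push was about 17 N, more than the 8 N spring force there, though I have no direct reading of the pad.
- **Cup upright and gripped:** tilt was under 0.01 rad. The fingers stood at 56 mm on the 58 mm cup, so they hold it, but I have no direct reading of the grip force.
- **At the pointer and still:** the jar, tin and dish in the top view, and the tool position, put the cup within about 2° of the pointer (limit about 6.9°). The arm pose stayed the same over the last readings.
- **Bystanders:** no contact appeared in the forces or pictures along the way. I did not measure their positions again at the end.

Two readings were off on the way:
- **Hub position:** a growing sideways force of 8 N showed my estimate was about 2 mm off. I corrected for that during the turn.
- **Push force:** it briefly rose to about 35 N, so I backed it off.

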